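# Set out the balance weights in order of size

## Task

Set the four brass weights out on the wooden strip for the balance check: upright, one centred on each dark round mark, in order of size, with the largest next to the red button and the smallest next to the white button. Leave the stamp, the vial and the ink pad where they stand.

Things in the scene. Friction and masses are not known exactly. Their poses are not given: they have to be found in the camera images.
- weight_large: Largest of four brass-coloured round balance weights, standing upright: body 42 mm across, 46 mm high over all, 0.4 kg; origin at the centre of its underside, z up its axis. Its body is plain to about half the height, then it narrows to a neck and a knob narrower than the body; grasp it across the body, low down.
- weight_second: Second largest of four brass-coloured round balance weights, standing upright: body 34 mm across, 38 mm high over all, 0.2 kg; origin at the centre of its underside, z up its axis. Its body is plain to about half the height, then it narrows to a neck and a knob narrower than the body; grasp it across the body, low down.
- weight_third: Third largest of four brass-coloured round balance weights, standing upright: body 27 mm across, 30 mm high over all, 0.1 kg; origin at the centre of its underside, z up its axis. Its body is plain to about half the height, then it narrows to a neck and a knob narrower than the body; grasp it across the body, low down.
- weight_small: Smallest of four brass-coloured round balance weights, standing upright: body 21 mm across, 24 mm high over all, 0.05 kg; origin at the centre of its underside, z up its axis. Its body is plain to about half the height, then it narrows to a neck and a knob narrower than the body; grasp it across the body, low down.
- strip: Pale wooden strip fixed flat on the table, 240 mm long (its x), 52 mm wide (its y), 8 mm thick; origin at the centre of its underside, z up. Four equal dark round felt marks, 43 mm across, are let in flush with its top, centred on its long centre line at x = -75, -25, +25 and +75 mm; a button lies beyond the outer marks at each end, at x = -107 and +107 mm. Its long side runs roughly away from the robot.
- red_end: Red round button, 18 mm across, 3 mm high, fixed on top of the strip at one end (either end, it changes); origin at the centre of its underside, on the strip's top. The largest weight belongs on the mark next to it.
- white_end: White round button, 18 mm across, 3 mm high, fixed on top of the strip at the other end; origin at the centre of its underside. The smallest weight belongs on the mark next to it.
- stamp: Bystander: pale wooden hand stamp standing upright, base 37 x 48 mm, 74 mm high, loose; origin at the centre of its underside.
- vial: Bystander: brown vial with a black cap standing upright, 31 mm across, 62 mm high, loose; origin at the centre of its underside.
- ink_pad: Bystander: flat blue ink pad, 72 x 98 mm, 16 mm high, loose; origin at the centre of its underside.
There are look-alikes about, which are no part of the job. Leave any pink look-alike of the weight_third alone.

How it is judged:
By the outcome, as a careful person would: the job done as asked, in the order asked, and still so for the second after the job is handed in, with the robot touching nothing.
It also fails if it takes over 86 s, if anything falls off the work surface, if the arm or the gripper's body presses on something with over 40 N, if the wrist force passes 120 N, or if a joint passes its speed limit or range.

## Robot

A 6-joint arm with a two-finger parallel gripper is mounted at the origin on the work surface; the furniture and walls round the work are solid. World frame = base frame: x ahead of the robot, y to its left, z up, the work surface at z = 0. Lengths are in m, angles in degrees, forces in N, time in s.
With the tool pointing down it reaches from about 0.25 to 0.725 m from the base axis. Payload 9.7 kg.
Tool frame: the origin (TCP) lies at the very end of the fingers, on their centre line; the grasp point (between the pads) lies grasp_offset behind it (grasp_offset is the distance from the TCP to the grasp point, in m); z points along the fingers, y is the line along which they close (so a half turn about z gives the same grasp; the last joint's range is limited). The gripper opens to 85 mm and grips with 20 to 120 N. Pads are 22 mm wide; open, the fingers measure 114 mm over their backs; the gripper's body (76 mm by 85 mm) begins 54 mm behind the grasp point. The pads swing forward as they close: fully open they stand 13 mm farther back than shut.
Start: joints at [-68.755, 4.979, 10.078, 95.1, 0, 90], TCP at [0.199, -0.513, 0.231] pointing down, gripper open.
Joint ranges: [-179.16, 179.16], [-48.56, 103.87], [-65.8, 70.77], [-126.05, 130.52], [-82.76, 87.17], [-180, 180]. Speed limits (degrees/s): [127.2, 127.2, 147.25, 180, 180, 180].

## Interface

Orientations are given as [roll, pitch, yaw] about the fixed x, y, z axes, in that order (R = Rz(yaw) Ry(pitch) Rx(roll)).
In Python, from workcell import get_obs, camera, calibration, job_done, recognise, cut_out, mark_of, grasp_offset gives the robot as it stands.
- The arm moves only by the tool servo_tool, never from a script. Its argument "moves" is a list of rows, each a list of 3 entries, a list of its own where there are three numbers: the turn, a rotation vector about the tool's x, y, z in degrees, then the shift along the tool's x, y, z in m, then the opening in per cent of the stroke, from 0 (shut) to 100 (fully open). In form: [[[ax, ay, az], [x, y, z], claw], ...]. A call has 1 to 12 rows; each row shifts and turns the commanded pose from where the row before left it, along the tool's axes as they then stand; what a row does not reach is not made up. A row lasts 1/10 s, in which the tool goes at most 50 mm and 8.59 degrees, less where a joint would pass 70% of its speed; a pose out of reach is approached as far as the arm can. A call is refused whole if a number of a shift passes 0.05 or a number of a turn 8.59, either way. A call with a gripper value outside its range is refused whole. The fingers move at their own pace and stop on an object; "force" is the grip in N (left out, the last holds). Time passes only in rows, so rows that do not move let the fingers close. It gives the time, the measured TCP pose, the force, the opening and the grip force at its end, in the units of the state.
- get_obs(): the state, without advancing time (a new reading comes with each control period).
- camera(name): name is "scene" or "top" or "wrist"; returns (picture, depth): 420x560x3 uint8, red, green, blue; 420x560 float32, m along the optical axis (not along the pixel's ray), 0 where there is no reading.
- calibration(name): a dict with "camera_matrix" (3x3 intrinsics, pixels), "dist" ([k1, k2, p1, p2, k3] as OpenCV has them; the pictures are not rectified), "R" (3x3) and "t" (3): a world point X has camera coordinates R X + t. Camera axes: x right, y down, z forward; pixel columns grow to the right and rows downward; lengths in m; the calibration is good to about 2 mm. A picture is of the moment at which its call begins: read the wrist's pose just before it. calibration takes no time and is no camera call; for the wrist camera it gives the pose at the moment of the call.
- job_done(): hands the job in; it is judged then, once.
Trained networks look in the newest picture that a camera, given by its name, has taken for a name from the list of things; names that differ only in an ending like _2 or _b are one class to them, and where a whole thing is asked for, a point or a joint stands for the part that bears it (a point fixed in the world has none). Each returns a list of dicts, best first, with "score" (0 to 1); they miss things now and then, are a little off and sometimes report something else, mostly with a low value. They report only what shows in the picture. A call takes as long as a camera call. They do not tell look-alikes from the thing itself.
- recognise(name, camera): "xyz" ([x, y, z] in m, in the coordinates of the camera as it stood for that picture, good to about 4 mm: the middle of the surface that is visible of it).
- cut_out(name, camera): "mask" (420x560 bool, what is visible of it).
- mark_of(name, camera): "xyz" ([x, y, z] in m, in the coordinates of the camera as it stood for that picture, good to about 4 mm: a listed point, or the origin of a listed thing).
The state is a dict: "time": time; "q": joint angles; "qd": joint speeds; "joint_efforts": joint torques, N m; "ee_pos": TCP position; "tcp_rot": TCP orientation; "wrist_force": force on the tool from outside, world axes, zero at the start; "torque": the same for the moment, N m; "opening": finger opening in m; "grasp_force": force on a finger pad.
Only numpy, scipy, OpenCV 4.12 (cv2) and the standard library are available. Lean on these libraries where they do the work, as an engineer would, in place of code of your own. Each camera call takes 0.05 s, during which the arm holds its last target. There are 200 camera calls.

## Working session

There is one attempt and no reset: what is moved stays moved. The work goes in short steps, Python scripts to look and compute and a tool call to move; the robot and the scene stay as the last step left them, time stands still between calls to the robot, and variables do not carry over. Pictures are saved under pics/ and viewed, at most 14 in all, crops included, and the job is handed in when it is done.

Besides the shell and the picture viewer there is one more tool, called after "Emit:" as name(argument=value, ...) on one line, values as JSON. servo_tool: Moves the arm, as the interface text tells. Its arguments: {"type":"object","properties":{"moves":{"type":"array"},"force":{"type":"number"}},"required":["moves"]}

```bash
mkdir -p pics; ls; cat > h.py <<'E'
from workcell import *
import numpy as np, cv2
def snap(n,f):
    p,d=camera(n); cv2.imwrite('pics/'+f,p[:,:,::-1]); return p,d,calibration(n)
def toW(c,x): return c['R'].T@(np.array(x)-c['t'])
def proj(c,X):
    return cv2.projectPoints(np.array(X,float).reshape(-1,1,3),cv2.Rodrigues(c['R'])[0],c['t'],c['camera_matrix'],np.array(c['dist']))[0].reshape(-1,2)
def pix2plane(c,uv,z):
    n=cv2.undistortPoints(np.array(uv,float).reshape(-1,1,2),c['camera_matrix'],np.array(c['dist'])).reshape(-1,2)
    o=-c['R'].T@c['t']; r=np.c_[n,np.ones(len(n))]@c['R']
    return o+r*((z-o[2])/r[:,2])[:,None]
E
python3 - <<'E'
from h import *
np.set_printoptions(precision=4,suppress=True)
print(grasp_offset, get_obs())
for n in ['top','scene']:
    p,d,c=snap(n,n+'0.png')
    for k in ['weight_large','weight_second','weight_third','weight_small','strip','red_end','white_end','stamp','vial','ink_pad']:
        for r in mark_of(k,n)[:4]: 
            w=toW(c,r['xyz']); print(n,k,round(r['score'],2),w,proj(c,w)[0].round())
E
```

```text
pics
0.0187 {'time': 0.0, 'q': array([-68.7542,   5.0099,  10.0332,  95.0999,   0.0003,  89.998 ]), 'qd': array([ 0.0067, -0.0823, -0.1266,  0.0831, -0.0132, -0.0103]), 'joint_efforts': array([ -0.0002, -52.039 ,  46.4803,   0.0163,  -0.    ,   0.    ]), 'ee_pos': array([ 0.1992, -0.5124,  0.2306]), 'tcp_rot': array([-179.9234,   -0.0003,   21.2478]), 'wrist_force': array([-0.0607, -0.4656, -0.1767]), 'torque': array([ 0.0228, -0.041 , -0.0298]), 'grasp_force': 0.0, 'opening': 0.08525713249195191}
top weight_large 0.82 [ 0.5853 -0.0773  0.002 ] [247. 191.]
top weight_second 0.72 [ 0.5255 -0.0791  0.0015] [247. 222.]
top weight_second 0.35 [ 0.4571 -0.0946 -0.0038] [255. 258.]
top weight_third 0.64 [ 0.6475 -0.1109 -0.0027] [265. 160.]
top weight_third 0.54 [ 0.6543 -0.015   0.0051] [216. 155.]
top weight_third 0.54 [ 0.5292 -0.0799 -0.0014] [248. 220.]
top weight_small 0.69 [ 0.459  -0.0929 -0.0056] [254. 257.]
top strip 0.98 [ 0.5825 -0.2125 -0.0033] [317. 194.]
top red_end 0.62 [ 0.478  -0.2235  0.0044] [322. 248.]
top white_end 0.71 [ 0.3656 -0.1617  0.0005] [289. 306.]
top white_
[... 272 characters left out ...]
ne weight_second 0.55 [ 0.5291 -0.0791 -0.0026] [275. 243.]
scene weight_third 0.72 [ 0.6605 -0.0181  0.0032] [209. 241.]
scene weight_third 0.55 [ 0.6456 -0.1063 -0.0028] [235. 217.]
scene weight_third 0.21 [ 0.5826 -0.2116  0.0045] [280. 194.]
scene weight_small 0.57 [ 0.4536 -0.0823 -0.0027] [308. 254.]
scene strip 0.7 [ 0.5811 -0.2113  0.0019] [280. 195.]
scene red_end 0.57 [ 0.6458 -0.1052 -0.004 ] [235. 218.]
scene red_end 0.52 [ 0.4769 -0.2243  0.0048] [322. 204.]
scene white_end 0.36 [ 0.691  -0.1995  0.0031] [238. 184.]
scene stamp 0.81 [ 0.354  -0.2369 -0.0073] [374. 221.]
scene vial 0.92 [ 0.3666 -0.1618 -0.0015] [358. 241.]
scene ink_pad 0.93 [ 0.3697 -0.0688 -0.004 ] [343. 273.]
```

```bash
python3 - <<'E'
import cv2
a=cv2.imread('pics/top0.png')[110:340,190:360]; b=cv2.imread('pics/scene0.png')[160:310,180:410]
cv2.imwrite('pics/tc.png',cv2.resize(a,None,fx=2.6,fy=2.6,interpolation=2)); cv2.imwrite('pics/sc.png',cv2.resize(b,None,fx=3.4,fy=3.4,interpolation=2))
E
```

```text
(no output)
```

View pics/tc.png

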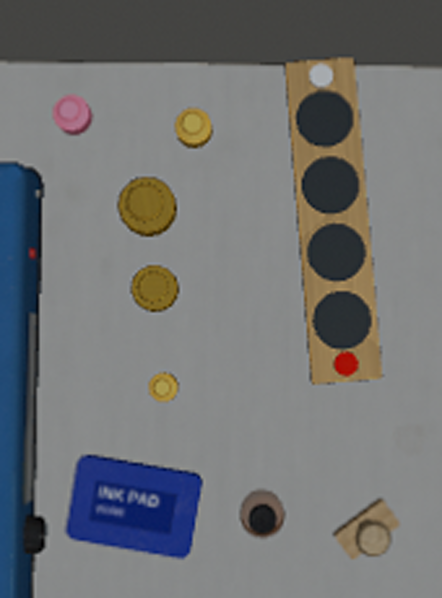

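View pics/sc.png

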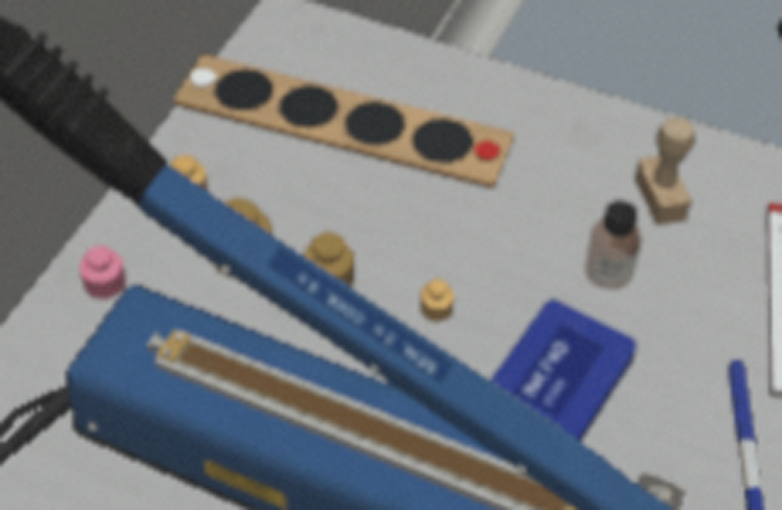

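The top view shows the four brass weights in a column at crop x≈150–195. The pink look-alike is at (72,114) and a blue device runs along the left. The strip has white at the far end and red at the near end. I'll check the heights around the weights next.

```bash
python3 - <<'E'
from h import *
np.set_printoptions(precision=3,suppress=True,linewidth=200)
p,d,c=snap('top','top1.png')
v,u=np.mgrid[0:420,0:560]
n=cv2.undistortPoints(np.stack([u,v],-1).reshape(-1,1,2).astype(float),c['camera_matrix'],np.array(c['dist'])).reshape(-1,2)
X=(np.c_[n,np.ones(len(n))]*d.reshape(-1,1)-c['t'])@c['R']; ok=d.ravel()>0; X=X[ok]; col=p.reshape(-1,3)[ok]
# max height grid (mm), 2cm cells
for x in np.arange(.72,.30,-.03):
    r=[]
    for y in np.arange(.16,-.30,-.02):
        m=(abs(X[:,0]-x)<.015)&(abs(X[:,1]-y)<.01); r.append(int(1000*X[m,2].max()) if m.any() else -1)
    print('%.2f'%x,*['%4d'%i for i in r])
print(np.arange(.16,-.30,-.02))
m=(X[:,0]<.72)&(X[:,0]>.15)&(X[:,2]>.02)&(X[:,1]>-.04)&(X[:,1]<.2); print('blocks min y',X[m,1].min(), X[m,2].max())
# weights : cluster
for q in [(.587,-.076),(.527,-.079),(.646,-.109),(.456,-.088)]:
    m=(np.hypot(X[:,0]-q[0],X[:,1]-q[1])<.028)&(X[:,2]>.009); Y=X[m]; print(q,m.sum(),(Y.max(0)+Y.min(0))/2,Y.max(0)-Y.min(0), Y[:,2].max())
E
```

```text
0.72   -1   -1   -1   -1   -1   -1   -1   -1   -1   -1   -1   -1   -1   -1   -1   -1   -1   -1   -1   -1   -1   -1   -1
0.69    3    1   -1    3    4    3    2    3    2    3    4    2    3    2    5    2    2   11   12   11    5    3    2
0.66    7   10   -1    8   10    2    2    2   19   32   21    3    2   31   32    3    4   12   12   11    9    3    3
0.63    6    4   -1    0   49  276  277  268    2   20    2    4    3   31   30    3    4   10   12   11   10    4    3
0.60    2    2    2   -1   63  270  270  268   61    3    4   47   48   32    3    3    3   10   11   11   12    3    3
0.57    3    3    2   -1   -1  247  248  247   62    3    2   47   48   31    3    5    3   10   12   12   10    3    3
0.54    4    3    2   -1   -1  220  221   66   63    3    4   26   41   40    3    3    4    4   11   11   12    4    3
0.51    3    3    3   -1   -1  201  202  183   63    2    3   25   40   37    3    3    4    4   10   11   11    3    3
0.48    2    2    2    2   -1  188  189   65   61    4    3    3    3   13    3    4    2    4   11   13   12    3    3
0.45   22    2    3 
[... 407 characters left out ...]
20   19   18   39   65   63    4   64   72   64    3
0.33   26   27   26   26   65  122  122   66   64   32   15   17   17   18   17    3    4    4    3   21   22    4    4
[ 0.16  0.14  0.12  0.1   0.08  0.06  0.04  0.02  0.   -0.02 -0.04 -0.06 -0.08 -0.1  -0.12 -0.14 -0.16 -0.18 -0.2  -0.22 -0.24 -0.26 -0.28]
blocks min y -0.03112748200909571 0.2773780546128497
(0.587, -0.076) 398 [ 0.587 -0.077  0.029] [0.041 0.041 0.04 ] 0.048775516112980394
(0.527, -0.079) 252 [ 0.528 -0.083  0.027] [0.032 0.034 0.029] 0.04124532586016551
(0.646, -0.109) 164 [ 0.647 -0.109  0.021] [0.027 0.027 0.023] 0.032013383461665684
(0.456, -0.088) 100 [ 0.456 -0.09   0.018] [0.021 0.019 0.016] 0.026518827102538854
```

Emit:
servo_tool(moves=[[[0, 0, 7.6], [0, 0, 0], 70], [[0, 0, 7.6], [0, 0, 0], 70], [[0, 0, 0], [0.0336, -0.032, -0.002], 70], [[0, 0, 0], [0.0336, -0.032, -0.002], 70], [[0, 0, 0], [0.0336, -0.032, -0.002], 70], [[0, 0, 0], [0.0336, -0.032, -0.002], 70], [[0, 0, 0], [0.0336, -0.032, -0.002], 70], [[0, 0, 0], [0.0336, -0.032, -0.002], 70], [[0, 0, 0], [0.0336, -0.032, -0.002], 70], [[0, 0, 0], [0.0336, -0.032, -0.002], 70], [[0, 0, 0], [0.0336, -0.032, -0.002], 70], [[0, 0, 0], [0.0336, -0.032, -0.002], 70]], force=40)

```text
time: 2.35
ee_pos: [0.5007, -0.1573, 0.2516]
tcp_rot: [180.0, -0.0, 6.1]
wrist_force: [0.9, -1.6, 0.2]
opening: 0.0601
grasp_force: 0.0
```

Emit:
servo_tool(moves=[[[0, 0, 0], [0, 0, 0], 70], [[0, 0, 0], [0, 0, 0], 70], [[0, 0, 0], [0, 0, 0], 70]])

```text
time: 2.65
ee_pos: [0.4993, -0.1596, 0.2513]
tcp_rot: [180.0, 0.0, 6.0]
wrist_force: [-0.1, 0.1, -0.5]
opening: 0.0597
grasp_force: 0.0
```

```bash
python3 - <<'E'
from h import *
np.set_printoptions(precision=4,suppress=True)
p,d,c=snap('wrist','w1.png'); o=get_obs(); print(o['ee_pos'],o['tcp_rot'],o['q'],o['opening'])
for k in ['weight_large','weight_second','weight_third','weight_small','strip','red_end','white_end']:
    for r in mark_of(k,'wrist')[:2]: 
        w=toW(c,r['xyz']); print(k,round(r['score'],2),w,proj(c,w)[0].round())
for n,f in [('wrist','w1.png'),('top','top1.png')]:
    p=cv2.imread('pics/'+f); 
    c=calibration(n)
    m=(p.max(2)<75).astype(np.uint8); N,l,s,ce=cv2.connectedComponentsWithStats(m)
    for i in range(1,N):
        if s[i,4]>150:
            w=pix2plane(c,[ce[i]],.008)[0]
            if .4<w[0]<.75 and -.3<w[1]<-.1: print(n,s[i],w)
E
```

```text
[ 0.4991 -0.1599  0.2514] [179.9908   0.0039   5.9731] [-17.7547   1.8983   9.0971  97.1986  -0.01   156.2722] 0.059636750412771555
weight_large 0.65 [ 0.5872 -0.0736  0.0037] [211. 100.]
weight_second 0.73 [ 0.526  -0.0892 -0.0039] [223. 153.]
weight_third 0.69 [ 0.6558 -0.0169  0.0002] [165.  31.]
weight_third 0.61 [ 0.6488 -0.1098 -0.0031] [247.  47.]
weight_small 0.69 [ 0.4536 -0.0941  0.0034] [222. 210.]
strip 0.68 [ 0.5862 -0.2112 -0.0023] [326. 113.]
red_end 0.72 [ 0.4757 -0.2224  0.0066] [324. 204.]
white_end 0.46 [ 0.6873 -0.2057  0.0085] [336.  17.]
wrist [ 315   29   36   40 1069] [ 0.6558 -0.2062  0.008 ]
wrist [313  78  35  36 951] [ 0.606  -0.2109  0.008 ]
wrist [312 123  33  34 867] [ 0.5562 -0.2155  0.008 ]
wrist [310 166  32  31 789] [ 0.5063 -0.2202  0.008 ]
top [304 145  22  21 360] [ 0.6564 -0.2062  0.008 ]
top [306 170  22  22 375] [ 0.6065 -0.2108  0.008 ]
top [308 196  22  22 379] [ 0.557  -0.2154  0.008 ]
top [310 222  23  22 383] [ 0.5071 -0.2205  0.008 ]
```

View pics/w1.png

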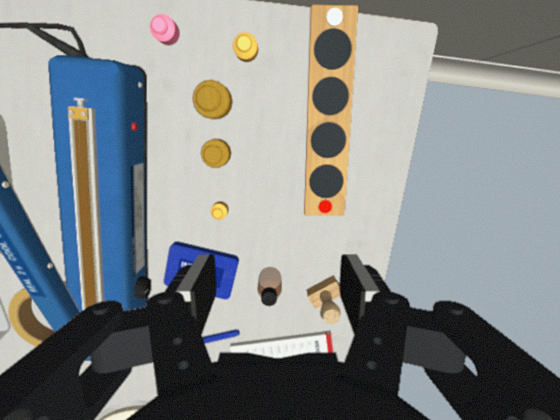

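The wrist view shows all four brass weights, the pink look-alike at (163,28) and the strip, with red near and white far. Its positions agree with the top camera to about 1 mm. I'll pick the small weight first.

Emit:
servo_tool(moves=[[[0, 0, 0], [-0.0178, -0.037, 0.02], 60], [[0, 0, 0], [-0.0178, -0.037, 0.02], 60], [[0, 0, 0], [0, 0, 0.05], 60], [[0, 0, 0], [0, 0, 0.05], 60], [[0, 0, 0], [0, 0, 0.04], 60], [[0, 0, 0], [0, 0, 0.03], 60], [[0, 0, 0], [0, 0, 0.02], 60], [[0, 0, 0], [0, 0, 0.01], 60], [[0, 0, 0], [0, 0, 0.008], 60], [[0, 0, 0], [0, 0, 0], 60], [[0, 0, 0], [0, 0, 0], 60]], force=30)

```text
time: 4.15
ee_pos: [0.4572, -0.0893, 0.0042]
tcp_rot: [180.0, -0.1, 6.0]
wrist_force: [0.4, 0.6, 0.8]
opening: 0.0511
grasp_force: 0.0
```

Emit:
servo_tool(moves=[[[0, 0, 0], [0, 0, 0], 15], [[0, 0, 0], [0, 0, 0], 10], [[0, 0, 0], [0, 0, 0], 10], [[0, 0, 0], [0, 0, 0], 10], [[0, 0, 0], [0, 0, 0], 10], [[0, 0, 0], [0, 0, 0], 10]])

```text
time: 4.75
ee_pos: [0.457, -0.0892, 0.0041]
tcp_rot: [180.0, -0.1, 6.0]
wrist_force: [-0.9, 0.5, 6.7]
opening: 0.0186
grasp_force: 29.4
```

Emit:
servo_tool(moves=[[[0, 0, 0], [0, 0, -0.02], 10], [[0, 0, 0], [0, 0, -0.04], 10], [[0, 0, 0], [0, 0, -0.04], 10], [[0, 0, 0], [0, 0, 0], 10], [[0, 0, 0], [0, 0, 0], 10]])

```text
time: 5.25
ee_pos: [0.4571, -0.0893, 0.104]
tcp_rot: [180.0, -0.1, 6.0]
wrist_force: [0.6, 0.2, -1.2]
opening: 0.0183
grasp_force: 29.6
```

```bash
python3 - <<'E'
from h import *
p,d,c=snap('wrist','w2.png'); o=get_obs(); print(o['ee_pos'],o['opening'],o['grasp_force'],o['wrist_force'])
q,_,_=snap('scene','s2.png')
a=cv2.resize(p[180:400,180:380],None,fx=2.5,fy=2.5); 
u,v=proj(calibration('scene'),o['ee_pos'])[0].astype(int); print(u,v)
b=cv2.resize(q[v-60:v+30,u-50:u+50],(500,450)); b=cv2.copyMakeBorder(b,0,550-450,0,0,0)
b=b[:, :290] if False else cv2.resize(b,(300,330)); b=cv2.copyMakeBorder(b,0,220,0,0,0)
cv2.imwrite('pics/c2.png',np.hstack([a,b])[:,:,::-1])
E
```

```text
[ 0.45637332 -0.08914717  0.10276915] 0.018890220126266996 29.630544112587813 [ 0.79672978  0.16484156 -0.52934849]
309 218
```

View pics/c2.png

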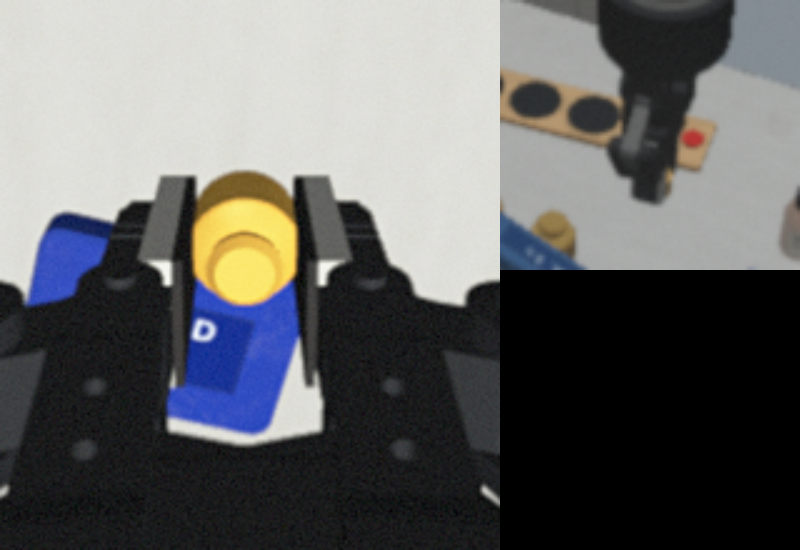

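The weight is held by its body and upright. I'll measure its offset in the grip from the wrist depth.

```bash
cat >> h.py <<'E'
def brass(p):
    h=cv2.cvtColor(p,cv2.COLOR_RGB2HSV); return (h[...,0]>17)&(h[...,0]<32)&(h[...,1]>110)&(h[...,2]>60)
def held(hgt, zb, rb, show=True):
    """weight in grip: pixel outline of brass blob near the TCP; fit axis xy by rendering body circles"""
    p,d=camera('wrist'); c=calibration('wrist'); o=get_obs()
    n,l,s,ce=cv2.connectedComponentsWithStats(brass(p).astype(np.uint8))
    u,v=proj(c,o['ee_pos']+[0,0,.015])[0]
    i=1+np.argmin([np.hypot(*(x-[u,v]))+(1e3 if s[j+1,4]<200 else 0) for j,x in enumerate(ce[1:])])
    m=l==i
    from scipy.optimize import minimize
    t=np.linspace(0,2*np.pi,40)
    def ren(xy):
        pts=[[xy[0]+r*rb*np.cos(a),xy[1]+r*rb*np.sin(a),zb+z] for z,r in((0,1),(hgt*.5,1),(hgt,.5)) for a in t]
        q=proj(c,pts); k=np.zeros(m.shape,np.uint8); 
        k2=cv2.convexHull((q*16).astype(np.int32)); cv2.fillConvexPoly(k,k2,1,shift=4); return k>0
    f=lambda xy:-(ren(xy)&m).sum()/((ren(xy)|m).sum())
    best=min(((f(o['ee_pos'][:2]+[a,b]),a,b) for a in np.arange(-.012,.0121,.001) for b in np.arange(-.006,.0061,.001)))
    return best,o['ee_pos'],s[i]
E
python3 - <<'E'
from h import *
z=get_obs()['ee_pos'][2]
print(held(.024,z-.004,.0105))
E
```

```text
((np.float64(-0.9282419272168119), np.float64(-0.0029999999999999923), np.float64(-0.002)), array([ 0.45582648, -0.08903336,  0.10192009]), array([ 256,  249,   44,   52, 1833], dtype=int32))
```

Emit:
servo_tool(moves=[[[0, 0, 0], [0.0378, 0.0273, 0], 10], [[0, 0, 0], [0.0378, 0.0273, 0], 10], [[0, 0, 0], [0.0378, 0.0273, 0], 10], [[0, 0, 0], [0.0378, 0.0273, 0], 10], [[0, 0, 0], [0.0378, 0.0273, 0], 10], [[0, 0, 0], [0, 0, 0.04], 10], [[0, 0, 0], [0, 0, 0.025], 10], [[0, 0, 0], [0, 0, 0], 10], [[0, 0, 0], [0, 0, 0], 10], [[0, 0, 0], [0, 0, 0], 10]])

```text
time: 6.4
ee_pos: [0.6593, -0.2051, 0.0401]
tcp_rot: [180.0, -0.1, 6.1]
wrist_force: [-0.0, 0.5, -1.4]
opening: 0.0189
grasp_force: 29.7
```

```bash
python3 - <<'E'
from h import *
o=get_obs(); print(o['ee_pos'],o['tcp_rot'])
print(held(.024,o['ee_pos'][2]-.004,.0105)); 
E
```

```text
[ 0.65931641 -0.20506518  0.04012706] [ 1.79953011e+02 -1.06603329e-01  6.05205030e+00]
((np.float64(-0.9215784215784216), np.float64(-0.0029999999999999923), np.float64(-0.001)), array([ 0.65953268, -0.20510795,  0.04049249]), array([ 256,  248,   44,   55, 1941], dtype=int32))
```

Emit:
servo_tool(moves=[[[0, 0, 0], [0, 0, 0.018], 10], [[0, 0, 0], [0, 0, 0.006], 10], [[0, 0, 0], [0, 0, 0.0035], 10], [[0, 0, 0], [0, 0, 0], 10], [[0, 0, 0], [0, 0, 0], 10]])

```text
time: 6.95
ee_pos: [0.6592, -0.205, 0.0122]
tcp_rot: [180.0, -0.1, 6.0]
wrist_force: [-1.9, 1.0, 4.8]
opening: 0.0189
grasp_force: 30.2
```

Emit:
servo_tool(moves=[[[0, 0, 0], [0, 0, 0], 40], [[0, 0, 0], [0, 0, 0], 50], [[0, 0, 0], [0, 0, 0], 50], [[0, 0, 0], [0, 0, -0.02], 50], [[0, 0, 0], [0, 0, -0.04], 60], [[0, 0, 0], [0, 0, -0.04], 60], [[0, 0, 0], [-0.001, -0.048, 0], 60], [[0, 0, 0], [-0.001, -0.048, 0], 60], [[0, 0, 0], [0, 0, 0], 60], [[0, 0, 0], [0, 0, 0], 60], [[0, 0, 0], [0, 0, 0], 60]])

```text
time: 8.05
ee_pos: [0.6468, -0.1103, 0.1106]
tcp_rot: [180.0, 0.0, 6.0]
wrist_force: [-0.2, 0.2, 0.8]
opening: 0.0507
grasp_force: 0.0
```

```bash
python3 - <<'E'
from h import *
o=get_obs(); print(o['ee_pos'],o['tcp_rot'])
print(held(.030,0,.0135)); snap('wrist','w3.png')
E
```

```text
[ 0.64680518 -0.11034636  0.11064382] [1.79986251e+02 7.72234973e-03 6.02725845e+00]
((np.float64(0.0), np.float64(-0.012), np.float64(-0.006)), array([ 0.64680605, -0.11069541,  0.11051936]), array([ 220,  251,   34,   59, 1452], dtype=int32))
```

View pics/w3.png

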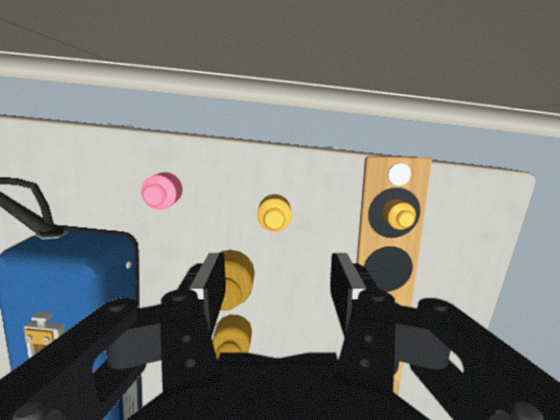

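The small weight stands on the white-end mark at (402,213). The third weight is at (275,212), centred between the fingers. I'll fit both positions.

```bash
sed -i "s/def held(hgt, zb, rb, show=True):/def held(hgt, zb, rb, g=None):/; s/o=get_obs()\$/o=get_obs(); g=o['ee_pos'][:2] if g is None else np.array(g)/; s/u,v=proj(c,o\['ee_pos'\]+\[0,0,.015\])\[0\]/u,v=proj(c,[g[0],g[1],zb+hgt\/2])[0]/; s/f(o\['ee_pos'\]\[:2\]+\[a,b\])/f(g+[a,b])/; s/return best,o/return np.round(best[0],2),g+best[1:],o/" h.py
python3 - <<'E'
from h import *
print(held(.030,0,.0135,(.647,-.109)))
print(held(.024,.008,.0105,(.656,-.206)))
p=cv2.imread('pics/w3.png'); m=(p.max(2)<75)&(np.arange(560)[None]>360); 
E
```

```text
(np.float64(-0.93), array([ 0.645, -0.109]), array([ 0.64676504, -0.11085217,  0.11047814]), array([257, 195,  34,  37, 977], dtype=int32))
(np.float64(-0.94), array([ 0.656, -0.207]), array([ 0.64672211, -0.11081343,  0.11048745]), array([383, 199,  33,  31, 778], dtype=int32))
```

Emit:
servo_tool(moves=[[[0, 0, 0], [-0.001, -0.0015, 0.03], 60], [[0, 0, 0], [0, 0, 0.04], 60], [[0, 0, 0], [0, 0, 0.02], 60], [[0, 0, 0], [0, 0, 0.01], 60], [[0, 0, 0], [0, 0, 0.0065], 60], [[0, 0, 0], [0, 0, 0], 60], [[0, 0, 0], [0, 0, 0], 20], [[0, 0, 0], [0, 0, 0], 15], [[0, 0, 0], [0, 0, 0], 15], [[0, 0, 0], [0, 0, 0], 15], [[0, 0, 0], [0, 0, 0], 15], [[0, 0, 0], [0, 0, 0], 15]])

```text
time: 9.45
ee_pos: [0.6464, -0.1087, 0.0059]
tcp_rot: [179.9, -0.1, 6.0]
wrist_force: [-1.1, -1.1, 6.5]
opening: 0.0253
grasp_force: 29.8
```

Emit:
servo_tool(moves=[[[0, 0, 0], [0, 0, -0.02], 15], [[0, 0, 0], [0, 0, -0.04], 15], [[0, 0, 0], [0, 0, -0.03], 15], [[0, 0, 0], [0, 0, 0], 15], [[0, 0, 0], [0, 0, 0], 15]])

```text
time: 9.95
ee_pos: [0.6461, -0.1084, 0.095]
tcp_rot: [180.0, -0.1, 6.1]
wrist_force: [0.6, -0.0, -1.2]
opening: 0.0251
grasp_force: 29.8
```

```bash
python3 - <<'E'
from h import *
o=get_obs(); print(o['ee_pos'])
print(held(.030,o['ee_pos'][2]-.004,.0135))
E
```

```text
[ 0.64606217 -0.10835747  0.09502668]
(np.float64(-0.93), array([ 0.64537736, -0.1092779 ]), array([ 0.64537736, -0.1082779 ,  0.09366989]), array([ 249,  239,   58,   67, 3144], dtype=int32))
```

Emit:
servo_tool(moves=[[[0, 0, 0], [-0.0165, 0.0324, 0], 15], [[0, 0, 0], [-0.0165, 0.0324, 0], 15], [[0, 0, 0], [-0.0165, 0.0324, 0], 15], [[0, 0, 0], [0, 0, 0.03], 15], [[0, 0, 0], [0, 0, 0.025], 15], [[0, 0, 0], [0, 0, 0], 15], [[0, 0, 0], [0, 0, 0], 15], [[0, 0, 0], [0, 0, 0], 15]])

```text
time: 10.8
ee_pos: [0.6072, -0.2101, 0.0404]
tcp_rot: [180.0, -0.1, 6.1]
wrist_force: [-0.5, -0.2, -0.9]
opening: 0.0255
grasp_force: 29.9
```

```bash
python3 - <<'E'
from h import *
o=get_obs(); print(o['ee_pos'])
print(held(.030,o['ee_pos'][2]-.006,.0135))
E
```

```text
[ 0.60719422 -0.21012867  0.04042077]
(np.float64(-0.93), array([ 0.60540598, -0.21117825]), array([ 0.60740598, -0.21017825,  0.04069237]), array([ 249,  238,   58,   69, 3244], dtype=int32))
```

Emit:
servo_tool(moves=[[[0, 0, 0], [0, 0, 0.017], 15], [[0, 0, 0], [0, 0, 0.006], 15], [[0, 0, 0], [0, 0, 0.0035], 15], [[0, 0, 0], [0, 0, 0], 15], [[0, 0, 0], [0, 0, 0], 15], [[0, 0, 0], [0, 0, 0], 45], [[0, 0, 0], [0, 0, 0], 55], [[0, 0, 0], [0, 0, 0], 55], [[0, 0, 0], [0, 0, -0.02], 55], [[0, 0, 0], [0, 0, -0.04], 60], [[0, 0, 0], [0, 0, -0.04], 60]])

```text
time: 11.95
ee_pos: [0.606, -0.21, 0.1132]
tcp_rot: [-180.0, 0.1, 6.0]
wrist_force: [0.6, 0.3, 0.6]
opening: 0.0513
grasp_force: 0.0
```

Emit:
servo_tool(moves=[[[0, 0, 0], [-0.0218, -0.0448, 0], 60], [[0, 0, 0], [-0.0218, -0.0448, 0], 60], [[0, 0, 0], [-0.0218, -0.0448, 0], 60], [[0, 0, 0], [0, 0, 0], 60], [[0, 0, 0], [0, 0, 0], 60], [[0, 0, 0], [0, 0, 0], 60]])

```text
time: 12.55
ee_pos: [0.528, -0.084, 0.113]
tcp_rot: [180.0, -0.0, 6.0]
wrist_force: [0.2, -0.2, -0.0]
opening: 0.0512
grasp_force: 0.0
```

```bash
python3 - <<'E'
from h import *
o=get_obs(); print(o['ee_pos'])
print(held(.038,0,.017,(.528,-.083)))
print(held(.03,.008,.0135,(.606,-.211))); print(held(.046,0,.021,(.587,-.077))); snap('wrist','w4.png')
E
```

```text
[ 0.52800763 -0.0839565   0.11301577]
(np.float64(-0.87), array([ 0.526, -0.083]), array([ 0.52803265, -0.08418385,  0.11281872]), array([ 255,  192,   42,   44, 1442], dtype=int32))
(np.float64(-0.15), array([ 0.607, -0.213]), array([ 0.52795768, -0.08428864,  0.11264961]), array([  397,     0,   106,   298, 10481], dtype=int32))
(np.float64(-0.91), array([ 0.586, -0.077]), array([ 0.52786756, -0.08431454,  0.1125404 ]), array([ 246,  108,   57,   58, 2563], dtype=int32))
```

View pics/w4.png

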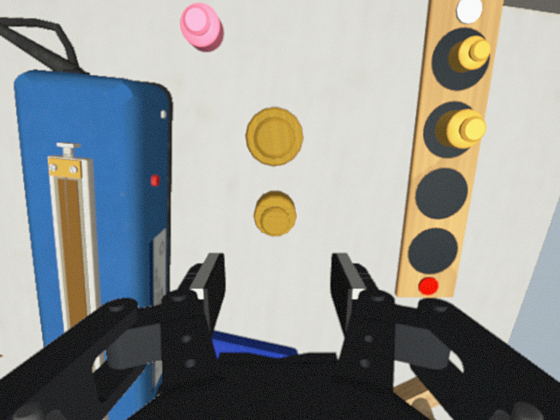

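Both placed weights stand on their marks, at (472,55) and (460,128). The second weight is at (275,213), centred between the fingers, so I'll pick it now.

Emit:
servo_tool(moves=[[[0, 0, 0], [-0.001, -0.001, 0.03], 60], [[0, 0, 0], [0, 0, 0.04], 60], [[0, 0, 0], [0, 0, 0.02], 60], [[0, 0, 0], [0, 0, 0.01], 60], [[0, 0, 0], [0, 0, 0.008], 60], [[0, 0, 0], [0, 0, 0], 60], [[0, 0, 0], [0, 0, 0], 25], [[0, 0, 0], [0, 0, 0], 20], [[0, 0, 0], [0, 0, 0], 20], [[0, 0, 0], [0, 0, 0], 20], [[0, 0, 0], [0, 0, 0], 20], [[0, 0, 0], [0, 0, 0], 20]], force=45)

```text
time: 13.95
ee_pos: [0.5272, -0.0827, 0.0063]
tcp_rot: [180.0, -0.1, 6.0]
wrist_force: [-1.4, -0.6, 5.5]
opening: 0.0316
grasp_force: 45.4
```

Emit:
servo_tool(moves=[[[0, 0, 0], [0, 0, -0.02], 20], [[0, 0, 0], [0, 0, -0.04], 20], [[0, 0, 0], [0, 0, -0.03], 20], [[0, 0, 0], [0, 0, 0], 20], [[0, 0, 0], [0, 0, 0], 20]])

```text
time: 14.45
ee_pos: [0.5266, -0.0826, 0.095]
tcp_rot: [180.0, -0.1, 6.0]
wrist_force: [-0.0, -0.1, -3.1]
opening: 0.0317
grasp_force: 45.4
```

Emit:
servo_tool(moves=[[[0, 0, 0], [0.0055, 0.0448, 0], 20], [[0, 0, 0], [0.0055, 0.0448, 0], 20], [[0, 0, 0], [0.0055, 0.0448, 0], 20], [[0, 0, 0], [0, 0, 0.03], 20], [[0, 0, 0], [0, 0, 0.025], 20], [[0, 0, 0], [0, 0, 0], 20], [[0, 0, 0], [0, 0, 0], 20], [[0, 0, 0], [0, 0, 0], 20]])

```text
time: 15.25
ee_pos: [0.5574, -0.2144, 0.0409]
tcp_rot: [180.0, -0.1, 6.1]
wrist_force: [0.1, -0.2, -1.5]
opening: 0.0315
grasp_force: 45.7
```

```bash
python3 - <<'E'
from h import *
o=get_obs(); print(o['ee_pos'])
print(held(.038,o['ee_pos'][2]-.006,.017))
E
```

```text
[ 0.55736376 -0.21439197  0.04087698]
(np.float64(-0.8), array([ 0.55658354, -0.21545319]), array([ 0.55758354, -0.21445319,  0.0411944 ]), array([ 237,  232,   81,  125, 6000], dtype=int32))
```

Emit:
servo_tool(moves=[[[0, 0, 0], [0, 0, 0.017], 20], [[0, 0, 0], [0, 0, 0.006], 20], [[0, 0, 0], [0, 0, 0.0035], 20], [[0, 0, 0], [0, 0, 0], 20], [[0, 0, 0], [0, 0, 0], 20], [[0, 0, 0], [0, 0, 0], 45], [[0, 0, 0], [0, 0, 0], 60], [[0, 0, 0], [0, 0, 0], 60], [[0, 0, 0], [0, 0, -0.02], 60], [[0, 0, 0], [0, 0, -0.04], 60], [[0, 0, 0], [0, 0, -0.04], 72]])

```text
time: 16.4
ee_pos: [0.5563, -0.2143, 0.1138]
tcp_rot: [-180.0, 0.1, 6.0]
wrist_force: [0.5, -0.2, -0.4]
opening: 0.061
grasp_force: 0.0
```

Emit:
servo_tool(moves=[[[0, 0, 0], [0.0145, -0.0446, 0], 72], [[0, 0, 0], [0.0145, -0.0446, 0], 72], [[0, 0, 0], [0.0145, -0.0446, 0], 72], [[0, 0, 0], [0, 0, 0], 72], [[0, 0, 0], [0, 0, 0], 72], [[0, 0, 0], [0, 0, 0], 72]])

```text
time: 17.0
ee_pos: [0.586, -0.0775, 0.1133]
tcp_rot: [180.0, 0.0, 6.0]
wrist_force: [0.1, -0.3, 0.1]
opening: 0.0616
grasp_force: 0.0
```

```bash
python3 - <<'E'
from h import *
o=get_obs(); print(o['ee_pos'])
print(held(.046,0,.021,(.587,-.077)))
E
```

```text
[ 0.58598637 -0.07745249  0.11326258]
(np.float64(-0.91), array([ 0.585, -0.077]), array([ 0.58591885, -0.07781475,  0.11326703]), array([ 249,  185,   53,   56, 2301], dtype=int32))
```

Emit:
servo_tool(moves=[[[0, 0, 0], [0, 0, 0.03], 72], [[0, 0, 0], [0, 0, 0.04], 72], [[0, 0, 0], [0, 0, 0.02], 72], [[0, 0, 0], [0, 0, 0.01], 72], [[0, 0, 0], [0, 0, 0.008], 72], [[0, 0, 0], [0, 0, 0], 72], [[0, 0, 0], [0, 0, 0], 35], [[0, 0, 0], [0, 0, 0], 25], [[0, 0, 0], [0, 0, 0], 25], [[0, 0, 0], [0, 0, 0], 25], [[0, 0, 0], [0, 0, 0], 25], [[0, 0, 0], [0, 0, 0], 25]], force=60)

```text
time: 18.25
ee_pos: [0.587, -0.0769, 0.0071]
tcp_rot: [180.0, -0.1, 6.1]
wrist_force: [-2.0, 0.8, 6.4]
opening: 0.0401
grasp_force: 61.0
```

Emit:
servo_tool(moves=[[[0, 0, 0], [0, 0, -0.02], 25], [[0, 0, 0], [0, 0, -0.04], 25], [[0, 0, 0], [0, 0, -0.03], 25], [[0, 0, 0], [0, 0, 0], 25], [[0, 0, 0], [0, 0, 0], 25]])

```text
time: 18.75
ee_pos: [0.5863, -0.0769, 0.0953]
tcp_rot: [180.0, -0.0, 6.0]
wrist_force: [-0.3, 0.4, -5.4]
opening: 0.0397
grasp_force: 61.9
```

Emit:
servo_tool(moves=[[[0, 0, 0], [-0.0233, 0.0334, 0], 25], [[0, 0, 0], [-0.0233, 0.0334, 0], 25], [[0, 0, 0], [-0.0233, 0.0334, 0], 25], [[0, 0, 0], [-0.0233, 0.0334, 0], 25], [[0, 0, 0], [0, 0, 0], 25], [[0, 0, 0], [0, 0, 0.03], 25], [[0, 0, 0], [0, 0, 0.025], 25], [[0, 0, 0], [0, 0, 0], 25], [[0, 0, 0], [0, 0, 0], 25], [[0, 0, 0], [0, 0, 0], 25]])

```text
time: 19.75
ee_pos: [0.508, -0.2195, 0.0412]
tcp_rot: [180.0, -0.1, 6.1]
wrist_force: [0.2, -0.1, -4.3]
opening: 0.0397
grasp_force: 62.3
```

```bash
python3 - <<'E'
from h import *
o=get_obs(); print(o['ee_pos'])
print(held(.046,o['ee_pos'][2]-.007,.021))
E
```

```text
[ 0.5080047  -0.21952401  0.04121529]
(np.float64(-0.52), array([ 0.50721377, -0.22061941]), array([ 0.50821377, -0.21961941,  0.0415144 ]), array([  229,     0,   102,   334, 14682], dtype=int32))
```

Emit:
servo_tool(moves=[[[0, 0, 0], [0, 0, 0.017], 25], [[0, 0, 0], [0, 0, 0.006], 25], [[0, 0, 0], [0, 0, 0.0033], 25], [[0, 0, 0], [0, 0, 0], 25], [[0, 0, 0], [0, 0, 0], 25], [[0, 0, 0], [0, 0, 0], 50], [[0, 0, 0], [0, 0, 0], 68], [[0, 0, 0], [0, 0, 0], 68], [[0, 0, 0], [0, 0, -0.02], 68], [[0, 0, 0], [0, 0, -0.04], 68], [[0, 0, 0], [0, 0, -0.04], 68], [[0, 0, 0], [0, 0, -0.04], 68]])

```text
time: 21.0
ee_pos: [0.5073, -0.2195, 0.1555]
tcp_rot: [180.0, -0.0, 6.0]
wrist_force: [0.6, -1.1, -0.3]
opening: 0.0579
grasp_force: 0.0
```

Emit:
servo_tool(moves=[[[0, 0, 0], [0, -0.02, -0.04], 68], [[0, 0, 0], [0, -0.04, -0.02], 68], [[0, 0, 0], [-0.02, -0.04, 0], 68], [[0, 0, 0], [-0.02, -0.04, 0], 68], [[0, 0, 0], [0, 0, 0], 68], [[0, 0, 0], [0, 0, 0], 68], [[0, 0, 0], [0, 0, 0], 68]])

```text
time: 21.7
ee_pos: [0.4534, -0.085, 0.214]
tcp_rot: [180.0, -0.0, 6.0]
wrist_force: [0.6, -0.4, -0.2]
opening: 0.0578
grasp_force: 0.0
```

```bash
python3 - <<'E'
from h import *
np.set_printoptions(precision=4,suppress=True)
M={'small':(.656,-.2062,.024,.0105),'third':(.6063,-.211,.030,.0135),'second':(.5566,-.2155,.038,.017),'large':(.5067,-.2203,.046,.021)}
o=get_obs(); print(o['ee_pos'],o['time'])
ims=[]
for n in ['top','wrist']:
    p,d,c=snap(n,n+'9.png')
    v,u=np.mgrid[0:420,0:560]
    q=cv2.undistortPoints(np.stack([u,v],-1).reshape(-1,1,2).astype(float),c['camera_matrix'],np.array(c['dist'])).reshape(-1,2)
    X=(np.c_[q,np.ones(len(q))]*d.reshape(-1,1)-c['t'])@c['R']; X=X[d.ravel()>0]
    for k,(x,y,h,r) in M.items():
        m=(np.hypot(X[:,0]-x,X[:,1]-y)<r+.008)&(X[:,2]>.008+h*.25)&(X[:,2]<.06); Y=X[m]
        m2=m&(X[:,2]>.008+h*.85); Z=X[m2]
        if len(Y): print(n,k,len(Y),(Y.max(0)+Y.min(0))[:2]/2-[x,y],'knob',(Z.mean(0)[:2]-[x,y]) if len(Z) else 0,Y[:,2].max())
    pr=proj(c,[(a,b,.03) for a,b,_,_ in M.values()]); lo=pr.min(0).astype(int)-35; hi=pr.max(0).astype(int)+35; lo=lo.clip(0)
    im=p[lo[1]:hi[1],lo[0]:hi[0]]; s=560/im.shape[0]; ims.append(cv2.resize(im,(min(390,int(im.shape[1]*s)),560)))
cv2.imwrite('pics/fin.png',np.hstack(ims)[:,:,::-1])
E
```

```text
[ 0.4534 -0.085   0.214 ] 21.7
top small 105 [ 0.0013 -0.0002] knob [ 0.0021 -0.0003] 0.03455471259568515
top third 170 [ 0.0013 -0.0003] knob [ 0.0016 -0.0007] 0.04076548415916626
top second 259 [0.0007 0.0001] knob [0.0013 0.0003] 0.04952807426198885
top large 401 [0.002  0.0001] knob [ 0.0018 -0.0002] 0.05700286156450297
wrist small 93 [-0.0081 -0.0002] knob 0 0.024862999778895882
wrist third 798 [-0.0003 -0.0002] knob [-0.0004  0.0004] 0.039423953601962984
wrist second 1083 [-0.0001  0.0007] knob [-0.0002  0.0012] 0.047524038874889526
wrist large 1464 [0.0006 0.0011] knob [0.0008 0.0016] 0.05544715037344021
```

View pics/fin.png

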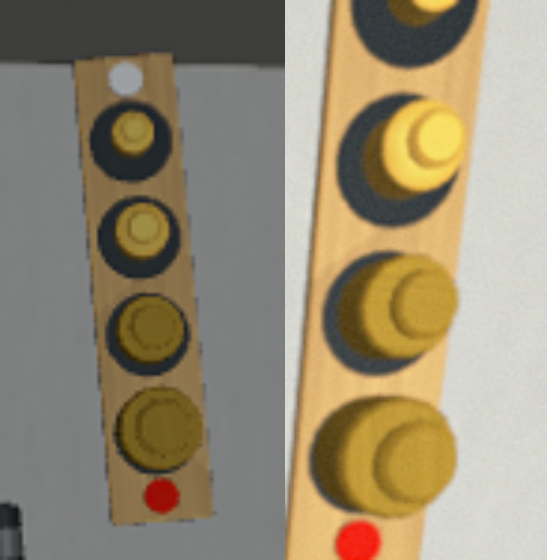

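All four weights stand upright and within about 1–2 mm of their marks, with the large one by the red button and the small one by the white.

```bash
python3 -c "
from workcell import *
print(job_done())"
```

```text
the job is handed in; nothing more can be done
None
```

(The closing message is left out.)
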